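# Close the filter hatch and tuck it under its lip

### The arm

A 7-joint arm with a two-finger parallel gripper is mounted at the origin on the work surface. World frame = base frame: x ahead of the robot, y to its left, z up, the work surface at z = 0. Lengths are in m, angles in rad, forces in N, time in s.
With the tool pointing down it reaches from about 0.425 to 1.025 m from the base axis. Payload 9.4 kg.
Tool frame: the origin (TCP) lies at the very end of the fingers, on their centre line; the grasp point (between the pads) lies 19 mm behind it; z points along the fingers, y is the direction in which the jaws open and shut (so a half turn about z gives the same grasp; the last joint's range is limited). The gripper opens to 85 mm and grips with 20 to 120 N. Pads are 22 mm wide; open, the fingers measure 114 mm over their backs; the gripper's body (76 mm by 85 mm) begins 54 mm behind the grasp point. The pads swing forward as they close: fully open they stand 13 mm farther back than shut.
Start: joints at [-1.188, 0.599, -0.003, 1.599, 0.002, 0.943, -0.08], TCP at [0.322, 0.65, 0.231] pointing down, gripper open.
Joint ranges: [-2.57, 2.57], [-0.35, 1.97], [-1.29, 1.29], [0.11, 2.56], [-1.05, 4.19], [0.11, 1.86], [-2.63, 2.63]. Speed limits (rad/s): [2.22, 2.22, 3.01, 3.01, 3.14, 3.14, 3.14].

### API

Orientations are given as a unit quaternion [x, y, z, w].
In Python, from bench import * gives the robot as it stands.
- The arm moves only by the shell command python3 -m jog 'ROWS' [FORCE]. ROWS is JSON, a list that holds one entry, the list of rows, each a list of 5 numbers: the shift along the tool's x, y, z in mm, then the turn about the tool's z in degrees, then the opening, from 0 (shut) to 1 (fully open). A call has exactly 8 rows; each row shifts and turns the commanded pose from where the row before left it, along the tool's axes as they then stand; what a row does not reach is not made up. A row lasts 1/10 s, in which the tool goes at most 50 mm and 8.59 degrees, less where a joint would pass 70% of its speed; a pose out of reach is approached as far as the arm can. A call is refused whole if a number of a shift passes 50 or a number of a turn 8.59, either way. A call with a gripper value outside its range is refused whole. The fingers move at their own pace and stop on an object; FORCE is the grip in N (left out, the last holds). Time passes only in rows, so rows that do not move let the fingers close, or fill a call up. It gives the time, the measured TCP pose, the force and the opening at its end, in the units of the state.
- state(): the state, without advancing time (a new reading comes with each control period).
- capture(name): name is "scene" or "top"; returns the picture (400x640x3 uint8, red, green, blue); there is no depth.
- camera_info(name): a dict with "fx", "fy", "cx", "cy" (pixels), "R" (3x3) and "t" (3): a world point X has camera coordinates R X + t. Camera axes: x right, y down, z forward; pixel columns grow to the right and rows downward; lengths in m; the calibration is good to about 2 mm. A picture is of the moment at which its call begins. camera_info takes no time and is no camera call.
- close_job(): hands the job in, once; it reports no verdict.
The state is a dict: "t": time; "joint_pos": joint angles; "joint_velocities": joint speeds; "tau": joint torques, N m; "position": TCP position; "orientation": TCP orientation; "force": force on the tool from outside, world axes, zero at the start; "ft_torque": the same for the moment, N m; "grip_width": finger opening in m.
Only numpy, scipy, OpenCV 4.12 (cv2) and the standard library are available. Lean on these libraries where they do the work, as an engineer would, in place of code of your own. Each camera call takes 0.05 s, during which the arm holds its last target.

### The job

Close the orange hatch of the fume-filter box: with the fingertips fold it down flat over the filter, then, keeping it down because its hinge is springy, push its white thumb bar towards the black lip until the hatch's free edge is tucked at least a centimetre beneath the lip and stays shut by itself. Only press and push: do not bend the hatch back open, and leave everything else on the bench and on the box where it stands, neither lifted nor shoved. Finish with the hand clear.

Things in the scene. Friction and masses are not known exactly. Their poses are not given: they have to be found in the camera images.
- filter_box: Off-white fume-filter box, fixed to the bench, 260 (x) x 220 (y) x 100 mm (z, top of its grey deck), with a filter opening in the deck. Origin: centre of the underside, on the bench. Its own +x points level from the hinge towards the lip, z up. In its frame the hinge axis is at x = -75 mm, z = 104.5 mm, parallel to y. Small things stand on the deck 88 mm either side of the centre line.
- hatch_fold (a joint): Angle of the orange hatch about its hinge, rad: 0 = folded down flat (stop), positive = raised; range 0 to 1.7. The raised free edge leans towards the lip, its outer face (with the thumb bar) looks up and back towards the hinge side. The hinge is springy: let go when flat but not tucked, the hatch springs back up to about 0.5 to 0.6 rad. It takes about 2 to 3 N, 65 mm from the hinge, to fold it down. Starts at 0.75 to 1.25 rad.
- hatch_slide (a joint): How far the hatch plate is slid out along its own plane, away from the hinge (towards the lip when folded), m: 0 = drawn in (as it starts), 0.024 = stop. Stays where it is left; about 2 N of friction. Flat and drawn in, the free edge is 8 mm short of the lip's mouth, so at 0.018 it is 10 mm beneath the lip.
- thumb_bar (a point): Middle of the pushing face of the white thumb bar on the hatch's outer face. The bar is 70 mm wide along y and stands 8 mm proud of the plate; the face towards the hinge is square to the plate, the side towards the lip is a ramp. The face is 98 mm from the hinge axis when drawn in, this point 6.5 mm above the mid-plane of the plate. The smooth plate between hinge and bar is free for fingertips.
- free_edge (a point): Middle of the hatch's free edge (mid-thickness), 135 mm from the hinge axis when drawn in. The plate is 120 mm wide (y), 5 mm thick, its mid-plane passes through the hinge axis; flat, its top face is 107 mm above the bench and its underside 2 mm above the deck.
- lip_mouth (a point): Middle of the lower edge of the fixed black lip's mouth, in the box's frame at x = 68, y = 0, z = 112 mm. The lip is a ledge 110 mm wide (y) and 30 mm deep with a yellow stripe on top, highest point 121 mm above the bench; its underside leaves 5 mm above the flat hatch, and a sloped lead-in reaches 7 mm towards the hinge. A hatch slid out before it is flat lands on top of the lip.
- brass_nozzle: Leave alone: small brass nozzle, 22 mm across and 34 mm tall, standing on the box's deck on its +y side, about 88 mm from the centre line. Origin: centre of its underside.
- tip_pot: Leave alone: small clear pot with red cap, 28 mm across and 34 mm tall, standing on the box's deck on its -y side, about 88 mm from the centre line. Origin: centre of its underside.
- wire_spool: Leave alone: copper-coloured wire spool lying flat, 100 mm across and 45 mm tall, beside the box on its +y side. Origin: centre of its underside.
- screwdriver: Leave alone: red-handled screwdriver, 180 mm long, lying beside the box on its -y side. Origin: centre of its underside, midway along.
- mug: Leave alone: white mug, 76 mm across, 90 mm tall. Origin: centre of its underside.
- screw_tray: Leave alone: open blue tray, 100 x 80 x 35 mm. Origin: centre of its underside.
- spray_can: Leave alone: spray can, 60 mm across, 150 mm tall. Origin: centre of its underside.
- tape_reel: Leave alone: green tape reel (a ring) lying flat, 90 mm across, 24 mm tall. Origin: centre of its underside.

How it is judged:
By the outcome, as a careful person would: the job done as asked, in the order asked, and still so for the second after the job is handed in, with the robot touching nothing.
It also fails if it takes over 38 s, if anything falls off the work surface, if the arm or the gripper's body presses on something with over 40 N, if the wrist force passes 120 N, or if a joint passes its speed limit or range.

## Working session

There is one attempt and no reset: what is moved stays moved. The work goes in short steps, Python scripts to look and compute and a shell command to move; the robot and the scene stay as the last step left them, time stands still between calls to the robot, and variables do not carry over. Pictures are saved under pics/ and viewed, and the job is handed in when it is done.

```bash
mkdir -p pics; ls; python3 - <<'E'
from bench import *
import cv2
s=state()
print({k:(s[k]) for k in("t","position","orientation","force","grip_width")})
for n in("scene","top"):
    cv2.imwrite(f"pics/{n}0.png",capture(n)[:,:,::-1]); c=camera_info(n); print(n,c)
E
```

```text
pics
{'t': 0.0, 'position': array([0.32154657, 0.6492536 , 0.23039733]), 'orientation': array([ 2.27885359e-01,  9.73687637e-01, -7.95562645e-04, -1.25674930e-04]), 'force': array([-0.40509109, -0.30032265,  0.13176778]), 'grip_width': 0.08519350726693911}
scene {'fx': 369.0581123534872, 'fy': 369.0581123534872, 'cx': 321.35514554082033, 'cy': 195.60468182969066, 'R': array([[ 0.18407661,  0.98289706,  0.00540035],
       [ 0.68309139, -0.12397466, -0.71973359],
       [-0.70675452,  0.13617505, -0.69422936]]), 't': array([-0.0944472 , -0.29162125,  1.51889799])}
top {'fx': 452.4587805540533, 'fy': 452.4587805540533, 'cx': 310.8208682834215, 'cy': 199.257457953, 'R': array([[-0.01745405, -0.99978311,  0.0113621 ],
       [-0.98059063,  0.01489723, -0.1954996 ],
       [ 0.19528794, -0.01455383, -0.98063796]]), 't': array([0.00184537, 0.53901681, 1.49260309])}
```

View pics/scene0.png

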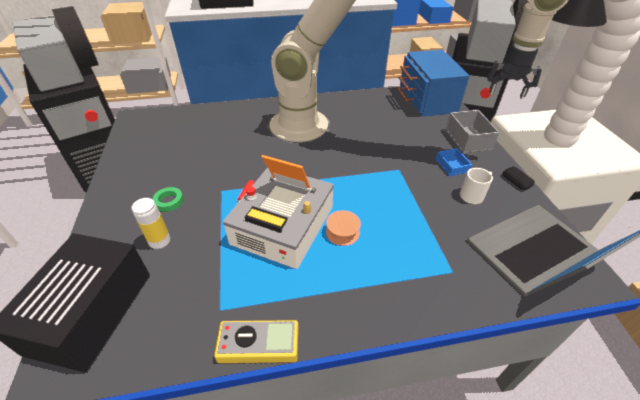

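View pics/top0.png

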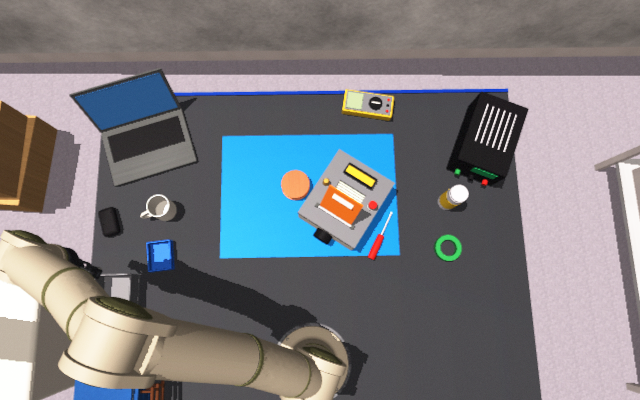

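The scene view shows the box at about (283,215) and the orange hatch raised at (287,170). In the top view the box is at (348,200), the hatch at (341,205) and the yellow stripe at (360,176). I'll zoom in.

```bash
python3 - <<'E'
import cv2
a=cv2.imread("pics/top0.png")[140:260,270:410]; cv2.imwrite("pics/topz.png",cv2.resize(a,None,fx=5,fy=5,interpolation=cv2.INTER_CUBIC))
a=cv2.imread("pics/scene0.png")[145:270,215:370]; cv2.imwrite("pics/scz.png",cv2.resize(a,None,fx=4,fy=4,interpolation=cv2.INTER_CUBIC))
E
```

```text
(no output)
```

View pics/topz.png

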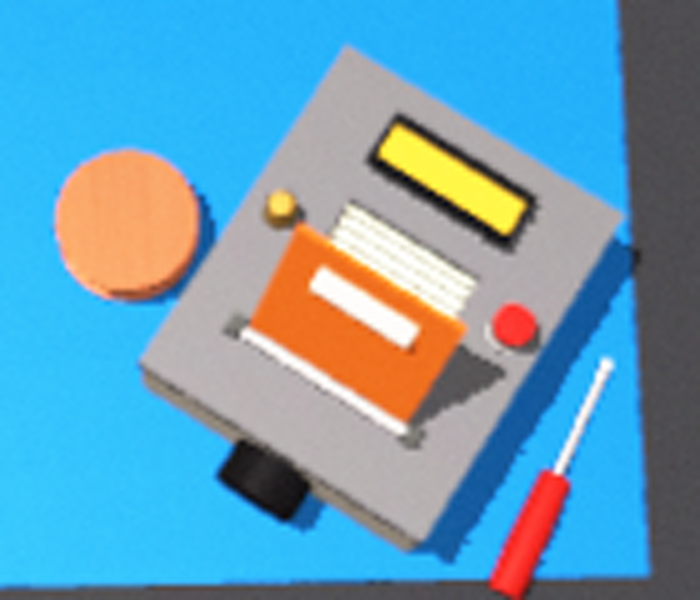

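View pics/scz.png

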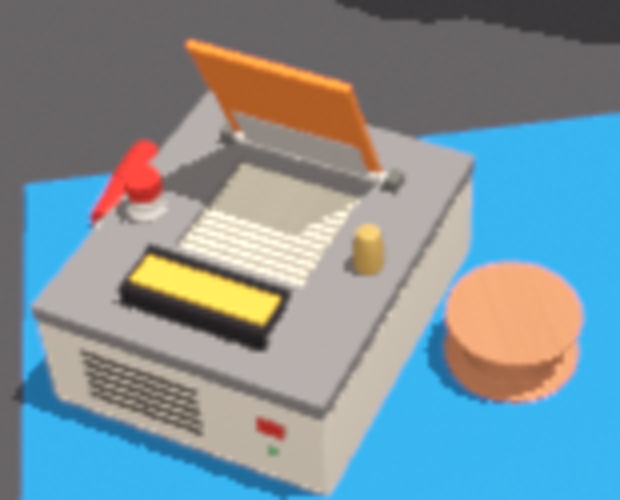

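```bash
cat > h.py <<'E'
import numpy as np
from bench import *
def ray(n,uv,z):
    c=camera_info(n);R=np.array(c["R"]);t=np.array(c["t"])
    d=R.T@np.array([(uv[0]-c["cx"])/c["fx"],(uv[1]-c["cy"])/c["fy"],1]);o=-R.T@t
    return o+d*(z-o[2])/d[2]
def proj(n,X):
    c=camera_info(n);p=np.array(c["R"])@np.array(X)+np.array(c["t"])
    return np.array([c["fx"]*p[0]/p[2]+c["cx"],c["fy"]*p[1]/p[2]+c["cy"]])
E
python3 - <<'E'
from h import *
from scipy.optimize import least_squares
T=lambda p:((p[0]+.5)/5+270-.5,(p[1]+.5)/5+140-.5)
S=lambda p:((p[0]+.5)/4+215-.5,(p[1]+.5)/4+145-.5)
obs=[(.13,.11,'top',T((347,45))),(.13,-.11,'top',T((625,213))),(-.13,-.11,'top',T((415,545))),(-.13,.11,'top',T((140,362))),
(-.13,.11,'scene',S((472,158))),(.13,.11,'scene',S((325,412))),(.13,-.11,'scene',S((35,312)))]
W=[(o,ray(o[2],o[3],.1)) for o in obs]
for o,w in W: print(o[:3],w.round(4))
def X(p,a): c,s=np.cos(p[2]),np.sin(p[2]); return np.array([p[0]+c*a[0]-s*a[1],p[1]+s*a[0]+c*a[1]])
def fit(V):
    r=least_squares(lambda p:np.concatenate([X(p,o)-w[:2] for o,w in V]),[.45,-.05,-.5]);print(r.x,np.degrees(r.x[2]),(r.fun.reshape(-1,2)*1e3).round(1).tolist());return r.x
fit([v for v in W if v[0][2]=='top']);fit([v for v in W if v[0][2]=='scene']);p=fit(W)
# hatch angle
for f,sg in ((T((300,225)),.06),(T((465,327)),-.06)):
    r=least_squares(lambda q:proj('top',[*X(p,(-.075+.135*np.cos(q[0]),sg)),.1045+.135*np.sin(q[0])])-f,[1.]);print(r.x,r.fun)
q=r.x[0]
r=least_squares(lambda q:proj('scene',[*X(p,(-.075+.135*np.cos(q[0]),-.06)),.1045+.135*np.sin(q[0])])-S((190,43)),[1.]);print(r.x,r.fun)
r=least_squares(lambda q:proj('scene',[*X(p,(-.075+.135*np.cos(q[0]),.06)),.1045+.135*np.sin(q[0])])-S((352,87)),[1.]);print(r.x,r.fun)
for n,P in (('bar',(.023,0)),('hinge',(-.075,0)),('mouth',(.068,0))): print(n,X(p,P).round(4))
for n,px in(('nozzle',(282,208)),('pot',(515,325))):
    w=ray('top',T(px),.134)[:2];c,s=np.cos(p[2]),np.sin(p[2]);d=w-p[:2];print(n,c*d[0]+s*d[1],-s*d[0]+c*d[1])
from scipy.spatial.transform import Rotation as R
s=state();print(R.from_quat(s['orientation']).as_matrix().round(3))
E
```

```text
(0.13, 0.11, 'top') [ 0.7032 -0.1048  0.1   ]
(0.13, -0.11, 'top') [ 0.5835 -0.2874  0.1   ]
(-0.13, -0.11, 'top') [ 0.3644 -0.1389  0.1   ]
(-0.13, 0.11, 'top') [0.4876 0.038  0.1   ]
(-0.13, 0.11, 'scene') [0.4887 0.0385 0.1   ]
(0.13, 0.11, 'scene') [ 0.7068 -0.1026  0.1   ]
(0.13, -0.11, 'scene') [ 0.5876 -0.2834  0.1   ]
[ 0.53468452 -0.12327917 -0.59179896] -33.9075829803197 [[0.7, 0.3], [-2.3, 0.3], [1.0, -3.1], [0.6, 2.5]]
[ 0.53806567 -0.12308601 -0.57426232] -32.9028075182595 [[-0.1, 1.4], [0.2, 1.2], [-0.1, -2.6]]
[ 0.53610271 -0.12294629 -0.58462072] -33.496299802160344 [[2.0, 1.9], [0.3, 0.9], [2.6, -4.0], [0.8, 2.5], [-0.3, 2.1], [-1.6, -0.4], [-3.7, -3.0]]
[1.17530723] [-0.67823317 -0.47644655]
[1.17494818] [0.03290941 0.0204011 ]
[1.19954191] [-0.17224468 -0.08944959]
[1.20487486] [-0.29156587 -0.13602523]
bar [ 0.5553 -0.1356]
hinge [ 0.4736 -0.0816]
mouth [ 0.5928 -0.1605]
nozzle 0.0016473256669439634 0.08099388409843238
pot 0.01710691656499061 -0.08719593048515104
[[-0.896  0.444 -0.001]
 [ 0.444  0.896 -0.001]
 [-0.    -0.001 -1.   ]]
```

The measurements agree. The box origin is (0.536, -0.123), its yaw is -33.5°, and the hatch is at about 1.18 rad. My plan is to shut the fingers, turn +7.1° so that tool x = -box x, and travel above the box to the hinge side.

```bash
python3 -m jog '[[[0,0,-30,7.1,0],[0,0,-30,0,0],[-30,-30,0,0,0],[-30,-30,0,0,0],[-30,-30,0,0,0],[-30,-30,0,0,0],[-30,-30,0,0,0],[-30,-30,0,0,0]]]' 40
cat >> h.py <<'E'
B=np.array([.5361,-.1229]);YAW=-.5846
def box():
    s=state();c,n=np.cos(YAW),np.sin(YAW);d=s['position'][:2]-B
    from scipy.spatial.transform import Rotation as R
    M=R.from_quat(s['orientation']).as_matrix()
    f=s['force']
    print('t',round(s['t'],2),'box xyz mm',np.round([1e3*(c*d[0]+n*d[1]),1e3*(-n*d[0]+c*d[1]),1e3*s['position'][2]],1),'yaw x',np.degrees(np.arctan2(M[1,0],M[0,0])).round(2),'tilt',M[:,2].round(3),'F box',np.round([c*f[0]+n*f[1],-n*f[0]+c*f[1],f[2]],2),'w',round(s['grip_width'],4))
E
python3 -c "from h import *;box()"
```

```text
t: 0.9
position: [0.3727, 0.3984, 0.2911]
orientation: [0.288, 0.958, -0.0, -0.0]
force: [1.5, -0.7, 0.1]
grip_width: 0.0
t 0.9 box xyz mm [-423.9  344.6  291.1] yaw x 146.56 tilt [-0. -0. -1.] F box [1.58 0.26 0.07] w 0.0
```

```bash
python3 -m jog '[[[-30,-30,0,0,0],[-30,-30,0,0,0],[-30,-30,0,0,0],[-30,-30,0,0,0],[-30,-30,0,0,0],[-30,-30,0,0,0],[-30,-30,0,0,0],[-30,-30,0,0,0]]]' >/dev/null;python3 -c "from h import *;box()"
```

```text
t 1.7 box xyz mm [-183.9  104.9  291.3] yaw x 146.57 tilt [ 0.  0. -1.] F box [ 0.55  1.68 -0.24] w 0.0004
```

```bash
python3 -m jog '[[[-25,-27,0,0,0],[-25,-26,0,0,0],[-25,-26,0,0,0],[-24,-26,0,0,0],[0,0,28,0,0],[0,0,28,0,0],[0,0,28,0,0],[0,0,28,0,0]]]' >/dev/null;python3 - <<'E'
from h import *
import cv2
box()
for n in("scene","top"):
    im=capture(n)[:,:,::-1]
    p=proj(n,[.5,-.1,.15]).astype(int)
    a=im[max(0,p[1]-75):p[1]+75,p[0]-90:p[0]+90]
    cv2.imwrite(f"pics/{n}1.png",cv2.resize(a,None,fx=4,fy=4,interpolation=cv2.INTER_CUBIC))
E
```

```text
t 2.5 box xyz mm [-85.7   1.3 178.3] yaw x 146.54 tilt [ 0. -0. -1.] F box [-0.16  1.28 -0.76] w -0.0004
```

View pics/scene1.png

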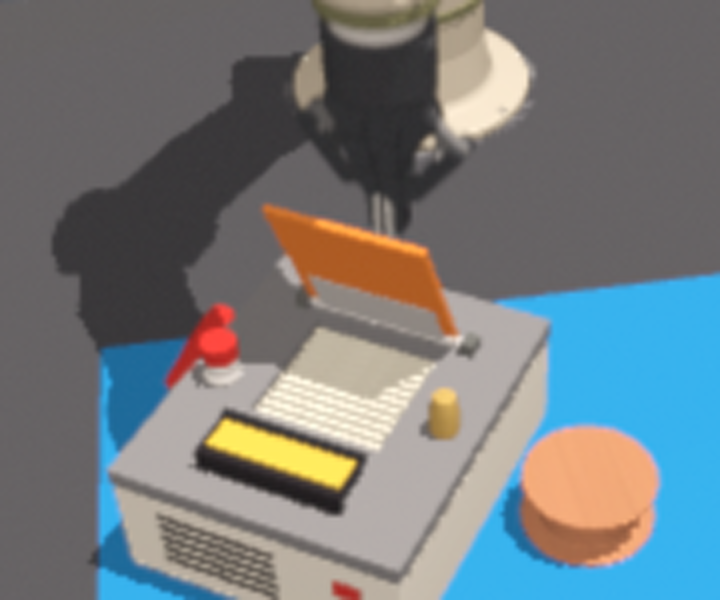

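View pics/top1.png

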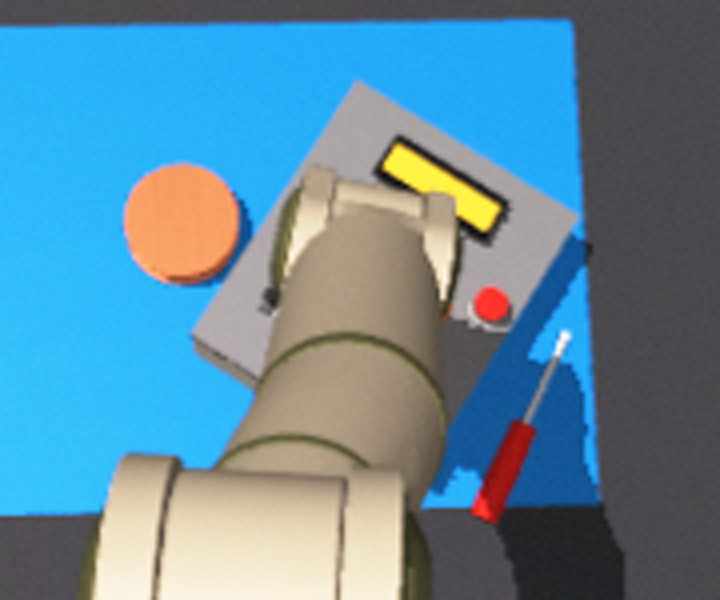

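The scene view shows the shut fingers at (385,215), centred behind the hatch on its outer-face side and clear of it. Now I'll fold it along an arc, keeping the contact about 76 mm from the hinge.

```bash
python3 -m jog '[[[-8,0,0,0,0],[-8,0,0,0,0],[-8,0,0,0,0],[-7.5,0,4.2,0,0],[-7.5,0,4.2,0,0],[-6,0,4.5,0,0],[-6,0,4.5,0,0],[-2.5,0,2.8,0,0]]]' >/dev/null;python3 -c "from h import *;box()"
```

```text
t 3.4 box xyz mm [-31.6   1.4 158.5] yaw x 146.54 tilt [-0. -0. -1.] F box [-0.17 -0.2   0.29] w -0.0004
```

```bash
python3 -m jog '[[[-3.5,0,4.5,0,0],[-3.5,0,4.5,0,0],[-3.8,0,6.5,0,0],[-3.8,0,6.5,0,0],[-2.5,0,7.2,0,0],[-2.5,0,7.2,0,0],[0,0,0,0,0],[0,0,0,0,0]]]' >/dev/null;python3 - <<'E'
from h import *
import cv2
box()
for n in("scene",):
    im=capture(n)[:,:,::-1]
    p=proj(n,[.5,-.1,.15]).astype(int)
    a=im[max(0,p[1]-75):p[1]+75,p[0]-90:p[0]+90]
    cv2.imwrite(f"pics/{n}2.png",cv2.resize(a,None,fx=4,fy=4,interpolation=cv2.INTER_CUBIC))
E
```

```text
t 4.2 box xyz mm [-12.8   1.4 122.4] yaw x 146.55 tilt [-0.001  0.    -1.   ] F box [ 0.22 -0.84  1.14] w -0.0001
```

View pics/scene2.png

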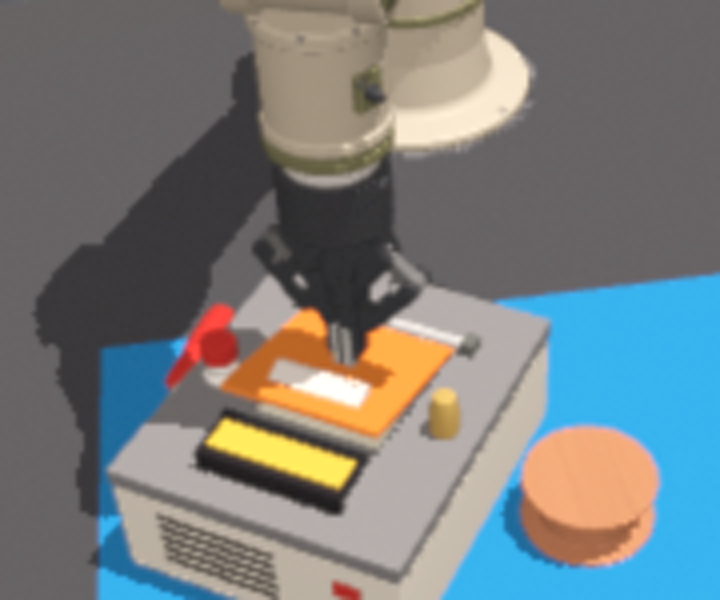

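The hatch is nearly flat, with the fingertips at (345,350) on the plate between the hinge and the white bar at (320,380). I'll press it to the stop.

```bash
python3 -m jog '[[[-1,0,5,0,0],[-1,0,4,0,0],[0,0,3,0,0],[0,0,2,0,0],[0,0,1,0,0],[0,0,0.5,0,0],[0,0,0,0,0],[0,0,0,0,0]]]' >/dev/null;python3 -c "from h import *;box()
box()"
```

```text
t 5.05 box xyz mm [-10.5   1.5 107.3] yaw x 146.56 tilt [ 0. -0. -1.] F box [ 0.34 -0.12  1.27] w -0.0002
t 5.05 box xyz mm [-10.5   1.5 107.3] yaw x 146.56 tilt [ 0. -0. -1.] F box [ 0.34 -0.12  1.27] w -0.0002
```

```bash
python3 -m jog '[[[0,0,0.5,0,0],[0,0,0.5,0,0],[0,0,0.5,0,0],[0,0,0.5,0,0],[0,0,0,0,0],[0,0,0,0,0],[0,0,0,0,0],[0,0,0,0,0]]]' >/dev/null;python3 - <<'E'
from h import *
import cv2
box()
for n in("scene",):
    im=capture(n)[:,:,::-1]
    p=proj(n,[.5,-.1,.15]).astype(int)
    a=im[max(0,p[1]-75):p[1]+75,p[0]-90:p[0]+90]
    cv2.imwrite(f"pics/{n}3.png",cv2.resize(a,None,fx=4,fy=4,interpolation=cv2.INTER_CUBIC))
box()
E
```

```text
t 5.85 box xyz mm [-10.2   1.6 106.1] yaw x 146.55 tilt [ 0.001 -0.    -1.   ] F box [-1.   -0.67 12.43] w 0.0002
t 5.9 box xyz mm [-10.2   1.6 106.1] yaw x 146.55 tilt [ 0.001 -0.    -1.   ] F box [-2.43 -2.01 11.84] w -0.0004
```

View pics/scene3.png

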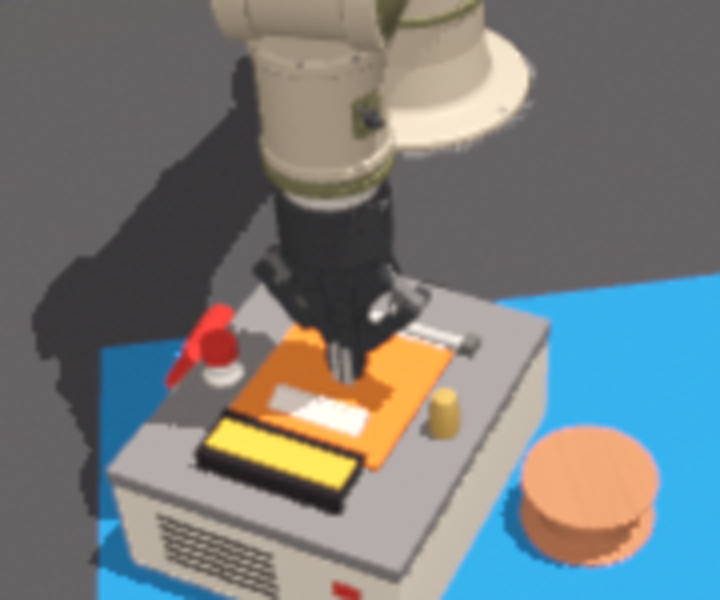

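The hatch is flat and seated: 12 N down, with its free edge just short of the lip. Next I'll slide towards the bar while keeping the pressure on.

```bash
python3 -m jog '[[[-3,0,0,0,0],[-3,0,0,0,0],[-3,0,0,0,0],[-3,0,0,0,0],[-3,0,0,0,0],[-3,0,0,0,0],[-2,0,0,0,0],[0,0,0,0,0]]]' >/dev/null;python3 -c "from h import *;box()"
```

```text
t 6.7 box xyz mm [ 10.2   1.6 106. ] yaw x 146.54 tilt [ 0.001 -0.    -1.   ] F box [-0.23 -1.34 11.03] w 0.0001
```

```bash
python3 -m jog '[[[-2.5,0,0,0,0],[-2.5,0,0,0,0],[-2.5,0,0,0,0],[-2.5,0,0,0,0],[-2.5,0,0,0,0],[-2.5,0,0,0,0],[0,0,0,0,0],[0,0,0,0,0]]]' >/dev/null;python3 - <<'E'
from h import *
import cv2
box()
for n in("scene",):
    im=capture(n)[:,:,::-1]
    p=proj(n,[.5,-.1,.15]).astype(int)
    a=im[max(0,p[1]-75):p[1]+75,p[0]-90:p[0]+90]
    cv2.imwrite(f"pics/{n}4.png",cv2.resize(a,None,fx=4,fy=4,interpolation=cv2.INTER_CUBIC))
E
```

```text
t 7.5 box xyz mm [ 22.2   1.7 105.5] yaw x 146.6 tilt [-0.003  0.002 -1.   ] F box [-7.48 -0.76 12.99] w 0.0
```

View pics/scene4.png

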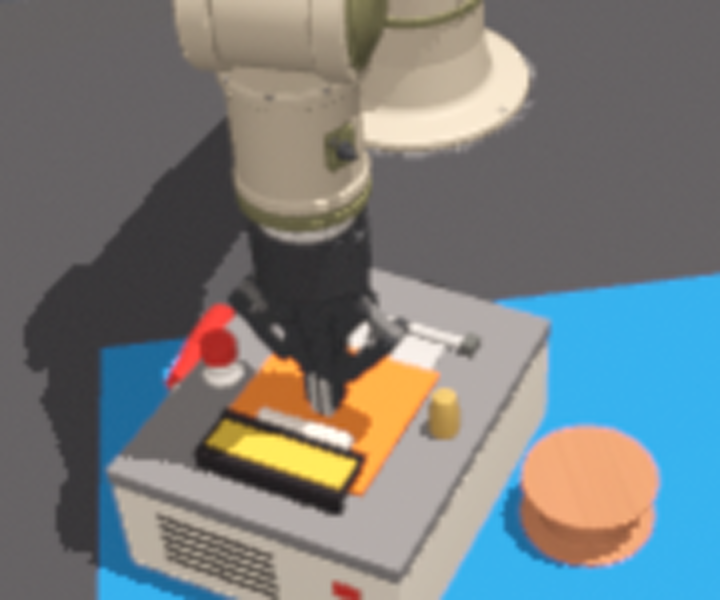

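The plate is sliding under the lip, with the orange edge now past the lip front at (365,490). I'll keep pushing.

```bash
python3 -m jog '[[[-2.5,0,0,0,0],[-2.5,0,0,0,0],[-2,0,0,0,0],[-2,0,0,0,0],[-1,0,0,0,0],[-1,0,0,0,0],[0,0,0,0,0],[0,0,0,0,0]]]' >/dev/null;python3 -c "from h import *;box()"
```

```text
t 8.35 box xyz mm [ 33.3   1.8 105.4] yaw x 146.59 tilt [-0.003  0.002 -1.   ] F box [-7.47  0.48  9.66] w 0.0002
```

```bash
python3 -m jog '[[[-0.5,0,0,0,0],[-0.5,0,0,0,0],[-0.5,0,0,0,0],[-0.5,0,0,0,0],[0,0,0,0,0],[0,0,0,0,0],[0,0,0,0,0],[0,0,0,0,0]]]' >/dev/null;python3 - <<'E'
from h import *
import cv2
box()
for n in("scene",):
    im=capture(n)[:,:,::-1]
    p=proj(n,[.5,-.1,.15]).astype(int)
    a=im[max(0,p[1]-75):p[1]+75,p[0]-90:p[0]+90]
    cv2.imwrite(f"pics/{n}5.png",cv2.resize(a,None,fx=4,fy=4,interpolation=cv2.INTER_CUBIC))
E
```

```text
t 9.15 box xyz mm [ 35.2   1.8 105.3] yaw x 146.59 tilt [-0.003  0.002 -1.   ] F box [-8.23 -0.1  10.29] w 0.0001
```

View pics/scene5.png

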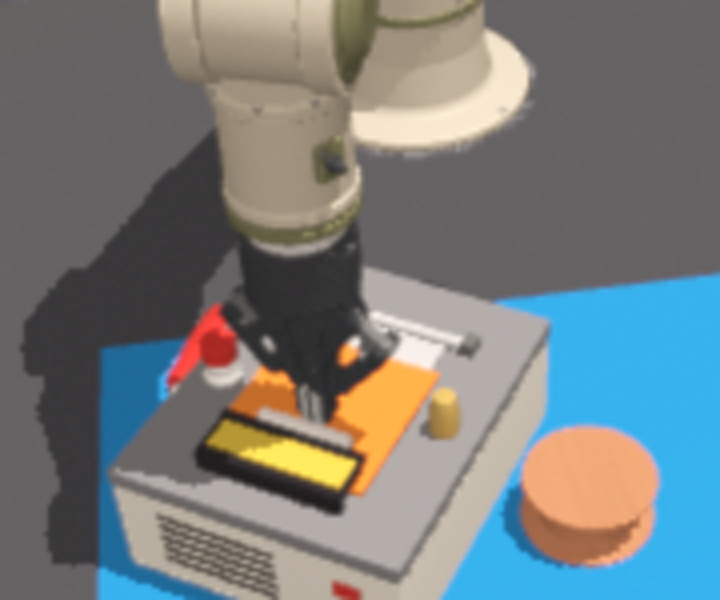

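The plate hardly moved between these two pictures while the fingertips slid on it. I'll measure the actual slide from image features.

```bash
python3 - <<'E'
from h import *
c,s=np.cos(YAW),np.sin(YAW)
def inv(px,z):
    p=proj('scene',[.5,-.1,.15]).astype(int)
    w=ray('scene',((px[0]+.5)/4-.5+p[0]-90,(px[1]+.5)/4-.5+p[1]-75),z)[:2]-B
    return (1e3*np.array([c*w[0]+s*w[1],-s*w[0]+c*w[1]])).round(1)
import cv2
for k in (3,4,5):
    im=cv2.imread(f"pics/scene{k}.png"); cv2.imwrite(f"pics/z{k}.png",cv2.resize(im[290:520,180:480],None,fx=2.5,fy=2.5))
print('pic3 orange hinge corner',inv((455,352),.107),'free edge corner',inv((377,470),.107),'bar right near/hinge',inv((368,408),.115))
print('pic5 orange hinge corner',inv((442,373),.107),'bar right hinge-side',inv((356,433),.115))
E
```

```text
pic3 orange hinge corner [-64.3  60.9] free edge corner [61.6 60.1] bar right near/hinge [18.6 32.3]
pic5 orange hinge corner [-40.6  61.3] bar right hinge-side [43.2 35.5]
```

View pics/z3.png

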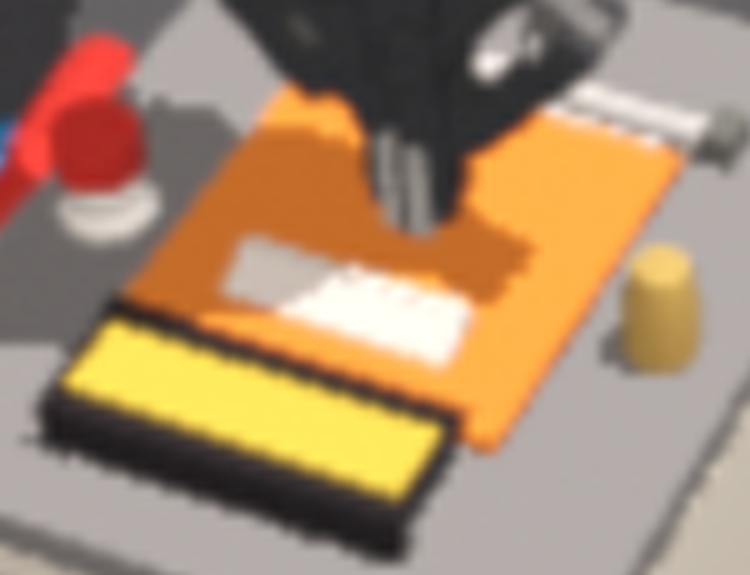

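View pics/z5.png

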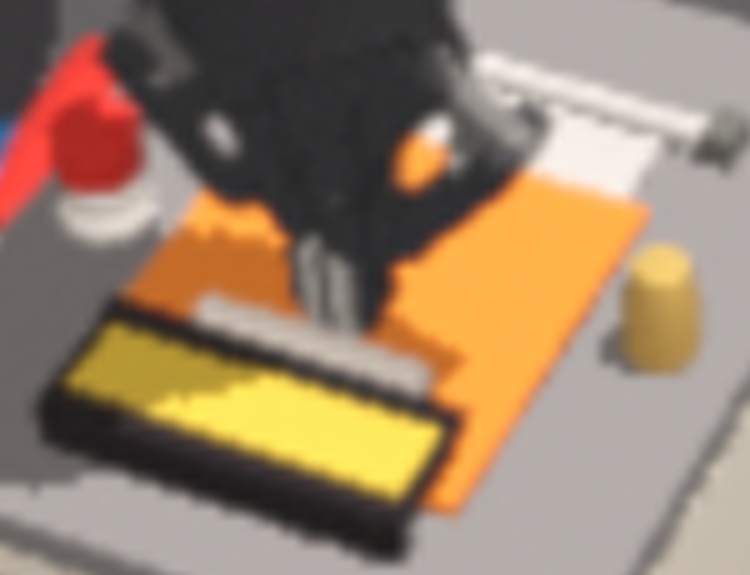

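The slide is about 24 mm. The hinge-side plate edge moved from x=-64 to -41, and the bar from 19 to 43. So the plate is at its stop with the edge about 16 mm under the lip. I'll take off the sideways load, then lift straight up.

```bash
python3 -m jog '[[[1.2,0,0,0,0],[1.2,0,0,0,0],[0,0,-1,0,0],[0,0,-1,0,0],[0,0,-2,0,0],[0,0,-10,0,0],[0,0,-25,0,0],[0,0,-35,0,0]]]' >/dev/null;python3 -c "from h import *;box()"
python3 -m jog '[[[0,0,-35,0,0],[0,0,-35,0,0],[40,0,0,0,0],[40,0,0,0,0],[20,30,0,0,0],[0,40,0,0,0],[0,40,0,0,0],[0,40,0,0,0]]]' >/dev/null
python3 -m jog '[[[0,40,0,0,0],[0,40,0,0,0],[0,40,0,0,0],[0,40,0,0,0],[0,40,0,0,0],[0,0,0,0,0],[0,0,0,0,0],[0,0,0,0,0]]]' >/dev/null
python3 - <<'E'
from h import *
import cv2
box()
for n in("scene","top"):
    im=capture(n)[:,:,::-1]
    cv2.imwrite(f"pics/{n}_f.png",im)
    p=proj(n,[.5,-.1,.15]).astype(int)
    a=im[max(0,p[1]-75):p[1]+75,p[0]-90:p[0]+90]
    cv2.imwrite(f"pics/{n}6.png",cv2.resize(a,None,fx=4,fy=4,interpolation=cv2.INTER_CUBIC))
E
```

```text
t 10.0 box xyz mm [ 34.1   1.2 179.1] yaw x 146.56 tilt [-0.003  0.    -1.   ] F box [-0.07  0.84 -0.5 ] w 0.0
t 11.6 box xyz mm [-64.8 350.  249.4] yaw x 146.48 tilt [-0.    -0.001 -1.   ] F box [ 0.5  -0.75 -0.67] w 0.0001
```

View pics/scene6.png

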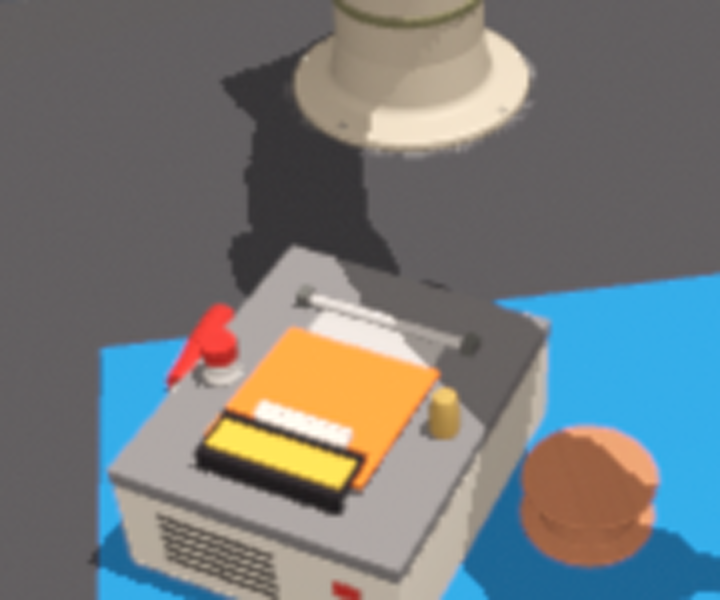

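View pics/top_f.png

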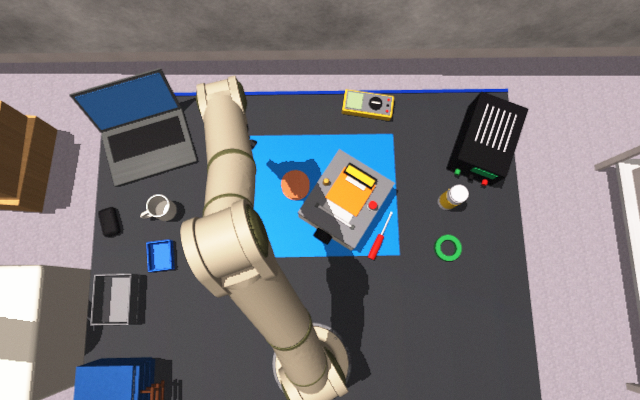

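The hatch is shut by itself: its edge corner sits beside the lip at (362,488) and nothing else has shifted. One last measurement, then I'll hand in.

```bash
python3 - <<'E'
from h import *
c,s=np.cos(YAW),np.sin(YAW)
p=proj('scene',[.5,-.1,.15]).astype(int)
for px in((440,373),(362,490),(297,327)):
    w=ray('scene',((px[0]+.5)/4-.5+p[0]-90,(px[1]+.5)/4-.5+p[1]-75),.107)[:2]-B
    print((1e3*np.array([c*w[0]+s*w[1],-s*w[0]+c*w[1]])).round(1))
print(np.abs(state()['joint_velocities']).max())
print(close_job())
E
```

```text
[-40.1  60. ]
[81.5 58.9]
[-42.8 -57.7]
0.005533151611891175
the job is handed in; nothing more can be done
None
```

The hatch is closed: folded flat with the shut fingertips, slid under the lip while held down at about 10 N, and still shut with the hand clear. The job was handed in at about 12 s.

**Final check:** in the last pictures the plate's edge corners, with the hand clear, put the slide at about 22–24 mm. The free edge measures about 13.5 mm beneath the lip directly, or about 16 mm if the slide is the full 24 mm. Both are more than the 10 mm asked, and image measurement is good to a few millimetres. By eye, the nozzle, pot, spool, screwdriver and the other things on the bench are where they started.

**What differed from the plan:** most of the slide happened by friction of the pressing fingertips on the plate before they were right up against the thumb bar. The fingertips then went on to about 1 mm from the bar's estimated face at the end of travel. I couldn't tell from the forces whether they touched it.

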